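# Open the bottle with the stuck stopper

### The job

Set the square amber bottle down into the grey holder so that it cannot turn, and let go of it; then free its stuck blue stopper, which is too tight for a straight pull, by twisting it to and fro while pulling gently, never lifting the bottle by its stopper. Leave the bottle in the holder and stand the stopper upright on its foot in the white tray, without disturbing the jars and the beaker.

Things in the scene. Friction and masses are not known exactly. Their poses are not given: they have to be found in the camera images.
- bottle_neck (a point): Square amber bottle, 0.45-0.65 kg, upright on the table, its place swapped with two jars. Body 60 x 60 x 100 mm high; round neck 46 mm across, 38 mm high, rim at 138 mm. This point: on the neck's axis, 16 mm under the rim, 22 mm above the shoulder, 122 mm above the underside; grip the neck here, any yaw. The stopper ends 44 mm above it. z up, x and y square to the sides.
- bottle_base (a point): Centre of the bottle's underside, axes as the neck point. In the holder the bottle is held down by its weight alone; it may rise a little as the stopper is pulled.
- stopper_grip (a point): Blue stopper stuck in the neck, 50 g, 62 mm long. From the foot up: plug 28 mm across (20 mm long), tight part 32 mm across (14 mm), flange 40 mm across, 4 mm high, resting on the rim, flat tab 24 mm high, 32 wide (its x), 14 thick (its y). This point: centre of the tab, 50 mm above the foot, 12 mm above the flange. Grip the tab across its thickness from above. z up the stopper.
- stopper_foot (a point): Centre of the stopper's flat foot, 28 mm across; axes as the tab. Wedged by 20 to 27 N of dry friction (0.4 Nm to twist), so a straight pull just lifts the bottle. While it is being twisted it creeps up under a light pull: raise about 2 mm per 0.6 rad of twist. Free after 10 mm of rise; its foot clears the rim after 34 mm.
- holder_floor (a point): Grey bottle holder fixed to the table, base plate 150 x 120 mm. This point: centre of the floor of its square pocket, 10 mm above the table. Pocket 65 x 65 mm, walls 38 mm high with an orange flared mouth ending about 50 mm above the floor; sides parallel to this frame's x and y. The bottle fits in any of four quarter turns and then turns 5 degrees at most.
- tray: White square tray fixed to the table, 140 x 140 mm outside, rim 16 mm high, walls and floor 5 mm thick. Origin at the centre of its underside, z up.
- jar_red: White jar with a red cap, 68 mm diameter, 95 mm high; leave it where it stands. Origin at the centre of its underside.
- jar_black: White jar with a black cap, 64 mm diameter, 90 mm high; leave it. Origin at the centre of its underside.
- jar_blue: White jar with a blue cap, 72 mm diameter, 115 mm high; leave it. Origin at the centre of its underside.
- beaker: Empty glass beaker, 72 mm diameter, 85 mm high; leave it. Origin at the centre of its underside.

How it is judged:
On the way, in this order (a step that is already met when the one before it is completed fails the run):
1. the bottle stands down in the holder with the stopper still in it, and is let go (horizontal distance between bottle_base and holder_floor below 0.008 m and z of bottle_base in the frame of holder_floor below 0.005 m and angle between bottle_base's own z axis and vertical below 0.08 rad and distance between stopper_foot and bottle_base below 0.108 m and contact force between the fingers and bottle below 0.3 N), for 0.2 s.
2. the stopper is out of the neck (distance between stopper_foot and bottle_base above 0.138 m), for 0.1 s.
At the end, for the whole second after the job is handed in: The bottle stands upright (within 0.08 rad) in the holder, its underside within 8 mm of the pocket's centre and within 5 mm of its floor; the stopper stands upright on its foot (within 0.1 rad) on the floor of the tray, inside its walls; both at rest (horizontal distance between bottle_base and holder_floor below 0.008 m and z of bottle_base in the frame of holder_floor below 0.005 m and angle between bottle_base's own z axis and vertical below 0.08 rad and x of stopper_foot in the frame of tray between -0.065 and 0.065 m and y of stopper_foot in the frame of tray between -0.065 and 0.065 m and z of stopper_foot in the frame of tray below 0.01 m and angle between stopper_foot's own z axis and vertical below 0.1 rad and linear speed of each of stopper, bottle below 0.02 m/s); the robot touches nothing.
It fails at once if the bottle is lifted by its stopper: more than 15 mm above the holder's floor while the fingers hold the stopper in its neck (contact force between the fingers and stopper above 2 N and z of bottle_base in the frame of holder_floor above 0.015 m).
It fails at once if a jar or the beaker is moved by more than 30 mm (distance of any of jar_red, jar_black, jar_blue, beaker from where it was at the start of the episode above 0.03 m).
It fails at once if the bottle is tipped over (angle between bottle_base's own z axis and vertical above 0.6 rad).
It also fails if it takes over 72 s, if anything falls off the work surface, if the arm or the gripper's body presses on something with over 40 N, if the wrist force passes 120 N, or if a joint passes its speed limit or range.

### The arm

A 6-joint arm with a two-finger parallel gripper is mounted at the origin on the work surface. World frame = base frame: x ahead of the robot, y to its left, z up, the work surface at z = 0. Lengths are in m, angles in rad, forces in N, time in s.
With the tool pointing down it reaches from about 0.375 to 0.9 m from the base axis. Payload 3.1 kg.
Tool frame: the origin (TCP) lies where the fingers leave the gripper's body, on its centre line; the fingertips stand 73 mm ahead of it and the grasp point (between the pads) lies 54 mm ahead of it; z points along the fingers, y is the direction in which the jaws open and shut (so a half turn about z gives the same grasp; the last joint's range is limited). The gripper opens to 85 mm and grips with 20 to 120 N. Pads are 22 mm wide; open, the fingers measure 114 mm over their backs; the gripper's body (76 mm by 85 mm) begins 54 mm behind the grasp point. The pads swing forward as they close: fully open they stand 13 mm farther back than shut.
Start: joints at [-1.504, 0.527, 1.433, -0, 1.181, -0.178], TCP at [0.152, -0.606, 0.304] pointing down, gripper open.
Joint ranges: [-3.08, 3.08], [-0.75, 2.2], [0.22, 2.44], [-1.43, 4.57], [0, 2.65], [-2.85, 2.85]. Speed limits (rad/s): [2.79, 2.79, 3.14, 3.14, 3.14, 3.14].

### API

Orientations are given as a 3x3 rotation matrix whose columns are the frame's x, y, z axes.
In Python, from bench import status, get_image, calibration, ticket gives the robot as it stands.
- The arm moves only by the tool jog_arm, never from a script. Its argument "increments" is a list of rows, each a list of 3 entries, a list of its own where there are three numbers: the turn, a rotation vector about the world's x, y, z in degrees, then the shift along the world's x, y, z in m, then the opening, from 0 (shut) to 1 (fully open). In form: [[[rx, ry, rz], [x, y, z], claw], ...]. A call has exactly 5 rows; each row shifts and turns the pose as measured when the row begins; what a row does not reach is not made up. A row lasts 1/12 s, in which the tool goes at most 41.7 mm and 7.16 degrees, less where a joint would pass 70% of its speed; a pose out of reach is approached as far as the arm can. A call is refused whole if a number of a shift passes 0.0417 or a number of a turn 7.16, either way. A call with a gripper value outside its range is refused whole. The fingers move at their own pace and stop on an object; "grip_force" is the grip in N (left out, the last holds). Time passes only in rows, so rows that do not move let the fingers close, or fill a call up. It gives the time, the measured TCP pose, the force and the opening at its end, in the units of the state.
- status.read_state(): the state, without advancing time (a new reading comes with each control period).
- get_image(name): name is "scene" or "top"; returns (picture, depth): 400x640x3 uint8, blue, green, red; 400x640 float32, m along the optical axis (not along the pixel's ray), 0 where there is no reading.
- calibration(name): a dict with "camera_matrix" (3x3 intrinsics, pixels), "rvec" (rotation vector, rad) and "tvec" (3), from world to camera coordinates, as OpenCV has them. Camera axes: x right, y down, z forward; pixel columns grow to the right and rows downward; lengths in m; the calibration is good to about 2 mm. A picture is of the moment at which its call begins. calibration takes no time and is no camera call.
- ticket.sign_off(): hands the job in, once; it reports no verdict.
The state is a dict: "time": time; "joint_pos": joint angles; "joint_velocities": joint speeds; "joint_efforts": joint torques, N m; "tool_pos": TCP position; "orientation": TCP orientation; "contact_force": force on the tool from outside, world axes, zero at the start; "moment": the same for the moment, N m; "width": opening from 0.0 (shut) to 1.0 (fully open).
Only numpy, scipy, OpenCV 4.12 (cv2) and the standard library are available. Lean on these libraries where they do the work, as an engineer would, in place of code of your own. Each camera call takes 0.05 s, during which the arm holds its last target.

## Working session

There is one attempt and no reset: what is moved stays moved. The work goes in short steps, Python scripts to look and compute and a tool call to move; the robot and the scene stay as the last step left them, time stands still between calls to the robot, and variables do not carry over. Pictures are saved under pics/ and viewed, and the job is handed in when it is done.

Besides the shell and the picture viewer there is one more tool, called after "Emit:" by a JSON object that holds its "name" and its "arguments", one argument or row to a line. jog_arm: Moves the arm, as the interface text tells. Its arguments: {"type":"object","properties":{"increments":{"type":"array"},"grip_force":{"type":"number"}},"required":["increments"]}

```bash
mkdir -p pics; ls
cat > h.py <<'E'
import numpy as np,cv2
from bench import status,get_image,calibration,ticket
def cam(n):
    c=calibration(n);K=np.array(c["camera_matrix"],float).reshape(3,3);R=cv2.Rodrigues(np.array(c["rvec"],float))[0];t=np.array(c["tvec"],float).ravel();return K,R,t
def cloud(n,d):
    K,R,t=cam(n);v,u=np.mgrid[0:d.shape[0],0:d.shape[1]]
    p=np.stack([(u-K[0,2])/K[0,0]*d,(v-K[1,2])/K[1,1]*d,d],-1)
    return (p-t)@R
def st():
    s=status.read_state()
    for k in s: print(k,np.round(np.array(s[k],float),4).tolist())
E
python3 - <<'E'
from h import *
st()
for n in("scene","top"):
    p,d=get_image(n);cv2.imwrite(f"pics/{n}0.png",p);np.save(f"{n}0.npy",d);np.save(f"{n}0p.npy",p)
    K,R,t=cam(n);print(n,K.tolist(),(-R.T@t).round(3),R[2].round(3))
E
```

```text
pics
time 0.0
joint_pos [-1.5045, 0.5285, 1.4339, 0.0, 1.1814, -0.1785]
joint_velocities [0.0009, -0.0008, 0.0002, 0.0005, 0.001, 0.001]
joint_efforts [0.0002, -44.2349, -17.8025, -0.0002, 0.0083, 0.0]
tool_pos [0.1515, -0.6058, 0.3029]
orientation [[0.9702, 0.2424, -0.0001], [0.2424, -0.9702, 0.0022], [0.0004, -0.0022, -1.0]]
contact_force [0.2229, 0.3366, 0.4415]
moment [0.025, 0.0081, -0.025]
width 0.9971
scene [[453.6016797333668, 0.0, 318.3919139113933], [0.0, 453.6016797333668, 197.56368758487713], [0.0, 0.0, 1.0]] [1.174 0.082 0.905] [-0.589 -0.094 -0.803]
top [[439.7851106350762, 0.0, 325.72539015682844], [0.0, 439.7851106350762, 198.34313292961664], [0.0, 0.0, 1.0]] [ 0.48  -0.021  1.228] [ 0.082 -0.007 -0.997]
```

View pics/scene0.png

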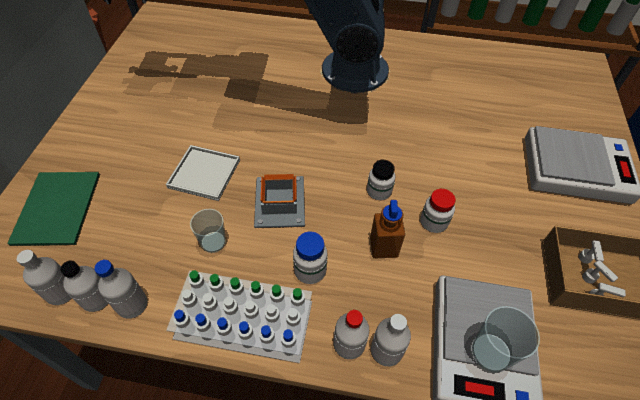

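View pics/top0.png

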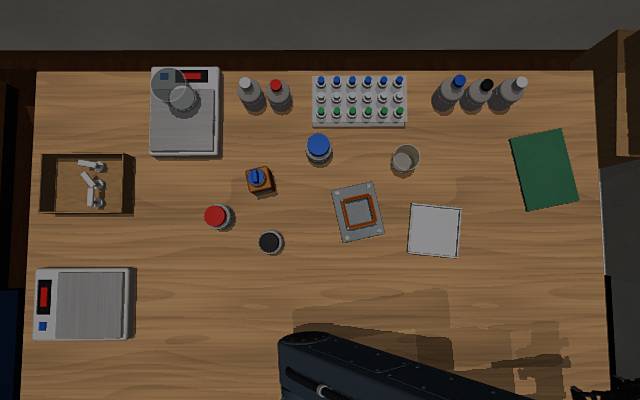

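The top view has the bottle at (258,180), its blue tab at (257,176), the red jar at (217,216), the black jar at (270,242), the blue jar at (318,148), the beaker at (405,158), the holder at (358,212) and the tray at (434,230). Now I'll measure these.

```bash
cat > m.py <<'E'
from h import *
def rect(P): 
    r=cv2.minAreaRect((P[:,:2]*1000).astype(np.float32)); return np.round(r[0],1),np.round(r[1],1),round(r[2],1)
d=np.load("top0.npy");p=np.load("top0p.npy");C=cloud("top",d)
ds=np.load("scene0.npy");ps=np.load("scene0p.npy");S=cloud("scene",ds)
hsv=cv2.cvtColor(p,cv2.COLOR_BGR2HSV);hs=cv2.cvtColor(ps,cv2.COLOR_BGR2HSV)
def box(u0,u1,v0,v1,shape=(400,640)):
    m=np.zeros(shape,bool);m[v0:v1,u0:u1]=1;return m
def rep(nm,P): print(nm,len(P),'mean',P.mean(0).round(4),'rect',*rect(P),'z',np.percentile(P[:,2],[2,50,98]).round(4))
tb=box(235,285,155,205)
z=C[...,2]
print('table z',np.median(z[250:300,300:400]), np.median(S[120:140,400:440,2]))
# bottle
m=tb&(z>0.085)&(z<0.112);rep('shoulder',C[m])
m=tb&(z>0.15);rep('tabtop',C[m])
m=tb&(z>0.03);rep('all',C[m])
sb=box(365,410,195,262); zs=S[...,2]
for a,b in[(0.01,.09),(.09,.108),(.11,.136),(.136,.15),(.15,.2)]:
    m=sb&(zs>a)&(zs<b)
    if m.sum()>3: rep(f'scene bottle {a}',S[m])
# holder
hb=box(325,392,175,250)
m=hb&(z>0.003)&(z<0.014);rep('plate',C[m])
m=hb&(z>0.03);rep('holder walls',C[m])
org=hb&(hsv[...,0]<15)&(hsv[...,1]>150)&(hsv[...,2]>80)&(z>.03);rep('orange',C[org])
so=box(250,312,165,232)&(zs>0.03);rep('scene holder',S[so])
so=box(250,312,165,232)&(zs>0.004)&(zs<.014);rep('scene plate',S[so])
m=box(400,470,195,265)&(z>0.003);rep('tray',C[m])
for nm,b,h in[('red',(195,240,195,235),.08),('black',(252,290,225,260),.075),('blue',(300,338,128,170),.1),('beaker',(385,425,140,178),.02)]:
    m=box(*b)&(z>h);rep(nm,C[m])
E
python3 m.py
python3 - <<'E'
import cv2
p=cv2.imread('pics/top0.png')[140:260,230:400];cv2.imwrite('pics/c1.png',cv2.resize(p,None,fx=4.5,fy=4.5,interpolation=cv2.INTER_CUBIC))
p=cv2.imread('pics/scene0.png')[155:290,245:465];cv2.imwrite('pics/c2.png',cv2.resize(p,None,fx=3.5,fy=3.5,interpolation=cv2.INTER_CUBIC))
E
```

```text
table z 0.000272309122083792 0.0007573799269643933
shoulder 260 mean [0.618  0.1398 0.0987] rect [624.  146.7] [60.2 60.5] 12.2 z [0.0881 0.0991 0.1067]
tabtop 93 mean [0.6141 0.1346 0.233 ] rect [551.7  71.7] [233.7  26.1] 45.9 z [0.1509 0.1653 1.228 ]
all 648 mean [0.6171 0.1388 0.1247] rect [554.4  89.4] [255.9  76.3] 39.4 z [0.0386 0.1023 0.169 ]
scene bottle 0.01 675 mean [0.6376 0.1444 0.0488] rect [570.2 135.8] [175.1  60.1] 11.9 z [0.0106 0.049  0.088 ]
scene bottle 0.09 366 mean [0.6392 0.1451 0.0993] rect [625.3 147.9] [61.  60.3] 12.8 z [0.0915 0.0994 0.1068]
scene bottle 0.11 164 mean [0.6409 0.1461 0.124 ] rect [635.5 146.4] [45.3 25. ] 84.3 z [0.1111 0.1244 0.1357]
scene bottle 0.136 223 mean [0.6299 0.1463 0.1415] rect [626.8 147.4] [44.5 40.7] 84.4 z [0.1364 0.1419 0.1477]
scene bottle 0.15 127 mean [0.6282 0.1474 0.1631] rect [624.7 147.8] [31.8 14.3] 7.4 z [0.1516 0.1652 0.1685]
plate 2082 mean [ 0.5414 -0.1171  0.0089] rect [ 542.4 -119.7] [185.2 206.6] 89.7 z [0.0032 0.0094 0.0136]
holder walls 449 mean [ 0.5424 -0.1151  0.0843] rect [535.9 -85. ] [ 83.4 148.3] 12
[... 172 characters left out ...]
 0.0623] rect [829.9  -6.1] [705.9  92.7] 20.9 z [0.0314 0.0495 0.0626]
scene plate 1507 mean [ 0.56   -0.1099  0.0102] rect [ 523.2 -120.8] [206.6 145.6] 16.2 z [0.0047 0.0104 0.0135]
tray 2597 mean [ 0.4912 -0.3273  0.0149] rect [ 493.1 -225.6] [408.4 191.6] 89.6 z [0.0031 0.0061 0.0189]
red 372 mean [0.5286 0.2542 0.1097] rect [518.6 131.7] [311.3  52.4] 85.3 z [0.0834 0.0949 0.0996]
black 319 mean [0.4612 0.1171 0.1114] rect [459.7  61.5] [165.4  48.8] 89.8 z [0.084  0.0904 0.0961]
blue 405 mean [ 0.7065 -0.0092  0.1314] rect [608.7  -8. ] [ 54.  257.8] 89.8 z [0.1062 0.1153 0.1199]
beaker 396 mean [ 0.6826 -0.2418  0.091 ] rect [ 605.8 -135.1] [ 70.8 332.1] 35.9 z [0.0222 0.0646 1.228 ]
```

View pics/c1.png

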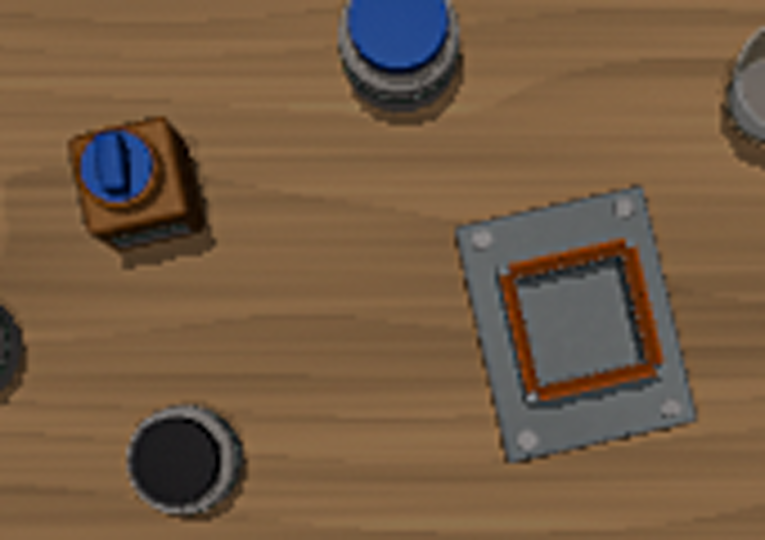

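View pics/c2.png

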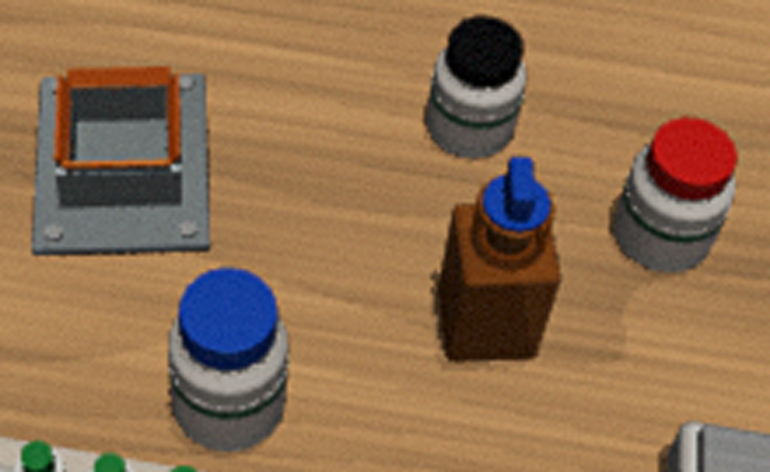

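```bash
cat > m2.py <<'E'
from m import *
print('=====')
def pr(nm,P):
    b=cv2.boxPoints(cv2.minAreaRect((P[:,:2]*1000).astype(np.float32)));e=[b[1]-b[0],b[2]-b[1]]
    print(nm,len(P),'c',b.mean(0).round(1),[(round(float(np.linalg.norm(x)),1),round(float(np.degrees(np.arctan2(x[1],x[0])))%180,1)) for x in e],'z',np.median(P[:,2]).round(4))
ok=(z<.3);oks=zs<.3
pr('tab top',C[tb&ok&(z>.155)]);pr('tab scene',S[sb&oks&(zs>.16)])
pr('tab scene2',S[sb&oks&(zs>.152)])
pr('orange top',C[org&ok]);osc=box(250,312,165,232)&oks&(hs[...,0]<15)&(hs[...,1]>150)&(zs>.045);pr('orange scene',S[osc])
inn=hb&ok
for zz,M,nm in((z,C,'top'),(zs,S,'scene')):
    y=M[...,1];x=M[...,0]
    reg=ok if nm=='top' else oks
    r=reg&(np.hypot(x-.5426,y+.117)<.105)
    pr('plate '+nm,M[r&(zz>.006)&(zz<.0135)])
    pr('top walls '+nm,M[r&(zz>.045)])
    r=reg&(np.hypot(x-.492,y+.328)<.11)
    pr('tray '+nm,M[r&(zz>.004)&(zz<.03)]); pr('tray rim '+nm,M[r&(zz>.012)&(zz<.03)])
for nm,b,h,t in[('red',(195,240,195,235),.09,.11),('black',(252,290,225,260),.085,.1),('blue',(300,338,128,170),.11,.13),('beaker',(385,425,140,178),.07,.1)]:
    P=C[box(*b)&(z>h)&(z<t)];print(nm,P.mean(0).round(3))
E
python3 m2.py | sed 1,/=====/d
```

```text
tab top 81 c [623.9 146.1] [(13.8, 95.8), (31.8, 5.8)] z 0.1653
tab scene 98 c [624.9 147.5] [(14.2, 95.0), (31.7, 5.0)] z 0.1659
tab scene2 122 c [624.7 147.8] [(14.3, 97.4), (31.8, 7.4)] z 0.1653
orange top 323 c [ 542.6 -117. ] [(82.9, 102.2), (83.0, 12.2)] z 0.0556
orange scene 392 c [ 541.7 -116.2] [(81.4, 103.1), (86.2, 13.1)] z 0.0556
plate top 1623 c [ 543.9 -118.1] [(191.3, 130.5), (182.1, 40.5)] z 0.01
top walls top 398 c [ 542.7 -116.7] [(83.4, 102.3), (83.4, 12.3)] z 0.0547
tray top 2130 c [ 489.3 -330.9] [(213.7, 108.1), (206.3, 18.1)] z 0.0067
tray rim top 371 c [ 490.1 -327.4] [(139.9, 173.8), (140.8, 83.8)] z 0.016
plate scene 1409 c [ 537.6 -116.7] [(119.8, 102.6), (187.5, 12.6)] z 0.0104
top walls scene 531 c [ 542.4 -115.4] [(82.4, 103.6), (88.2, 13.6)] z 0.0535
tray scene 2250 c [ 491.4 -327.7] [(204.5, 148.7), (210.0, 58.7)] z 0.0067
tray rim scene 448 c [ 490.7 -325.7] [(143.0, 174.0), (142.2, 84.0)] z 0.0158
red [0.53  0.259 0.095]
black [0.461 0.12  0.09 ]
blue [ 0.71  -0.009  0.115]
beaker [ 0.686 -0.245  0.082]
```

Emit:
{"name": "jog_arm", "arguments": {
  "increments": [
    [[0,0,0],[0.0218,0.0348,0],1],
    [[0,0,0],[0.0218,0.0348,0],1],
    [[0,0,0],[0.0218,0.0348,0],1],
    [[0,0,0],[0.0218,0.0348,0],1],
    [[0,0,0],[0.0218,0.0348,0],1]
  ]
}}

```text
time: 0.52
tool_pos: [0.2573, -0.4342, 0.3001]
orientation: [[0.973, 0.23, -0.002], [0.23, -0.973, -0.003], [-0.002, 0.002, -1.0]]
contact_force: [1.1, -0.7, -0.1]
width: 1.0
```

Emit:
{"name": "jog_arm", "arguments": {
  "increments": [
    [[0,0,0],[0.0218,0.0348,0],1],
    [[0,0,0],[0.0218,0.0348,0],1],
    [[0,0,0],[0.0218,0.0348,0],1],
    [[0,0,0],[0.0218,0.0348,0],1],
    [[0,0,0],[0.0218,0.0348,0],1]
  ]
}}

```text
time: 0.93
tool_pos: [0.3652, -0.2559, 0.299]
orientation: [[0.974, 0.226, -0.003], [0.226, -0.974, 0.0], [-0.002, -0.001, -1.0]]
contact_force: [1.5, -0.6, 0.4]
width: 0.999
```

Emit:
{"name": "jog_arm", "arguments": {
  "increments": [
    [[0,0,0],[0.0218,0.0348,0],1],
    [[0,0,0],[0.0218,0.0348,0],1],
    [[0,0,0],[0.0218,0.0348,0],1],
    [[0,0,0],[0.0218,0.0348,0],1],
    [[0,0,0],[0.0218,0.0348,0],1]
  ]
}}

```text
time: 1.35
tool_pos: [0.473, -0.0775, 0.2984]
orientation: [[0.974, 0.225, -0.004], [0.225, -0.974, 0.001], [-0.004, -0.002, -1.0]]
contact_force: [-0.0, -1.4, 0.5]
width: 0.995
```

Emit:
{"name": "jog_arm", "arguments": {
  "increments": [
    [[0,0,-0.2],[0.0226,0.0338,0],1],
    [[0,0,-0.2],[0.0226,0.0338,0],1],
    [[0,0,-0.2],[0.0226,0.0338,0],1],
    [[0,0,0],[0.0226,0.0338,0],1],
    [[0,0,0],[0.0226,0.0338,0],1]
  ]
}}

```text
time: 1.77
tool_pos: [0.5854, 0.098, 0.2971]
orientation: [[0.976, 0.216, -0.008], [0.216, -0.976, 0.001], [-0.008, -0.003, -1.0]]
contact_force: [0.9, -0.7, 0.4]
width: 1.004
```

Emit:
{"name": "jog_arm", "arguments": {
  "increments": [
    [[0,0,0],[0.02,0.03,0],1],
    [[0,0,0],[0.012,0.018,0],1],
    [[0,0,0],[0.004,0.005,0],1],
    [[0,0,0],[0,0,0],1],
    [[0,0,0],[0,0,0],1]
  ]
}}

```text
time: 2.18
tool_pos: [0.6245, 0.1622, 0.294]
orientation: [[0.974, 0.226, -0.009], [0.226, -0.974, 0.003], [-0.008, -0.005, -1.0]]
contact_force: [0.0, -0.2, -0.0]
width: 1.0
```

Emit:
{"name": "jog_arm", "arguments": {
  "increments": [
    [[0,-0.5,-0.5],[0,-0.0147,-0.01],1],
    [[0,0,0],[0,0,-0.01],1],
    [[0,0,0],[0,0,0],1],
    [[0,0,0],[0,0,0],1],
    [[0,0,0],[0,0,0],1]
  ]
}}

```text
time: 2.6
tool_pos: [0.621, 0.1423, 0.2726]
orientation: [[0.977, 0.212, -0.006], [0.212, -0.977, 0.002], [-0.006, -0.003, -1.0]]
contact_force: [-0.5, -0.3, -0.5]
width: 1.0
```

Emit:
{"name": "jog_arm", "arguments": {
  "increments": [
    [[0,-0.2,0],[0.002,0.003,-0.012],1],
    [[0,-0.1,0],[0.001,0.001,-0.012],1],
    [[0,0,0],[0,0,-0.012],1],
    [[0,0,0],[0,0,-0.008],1],
    [[0,0,0],[0,0,0],1]
  ]
}}

```text
time: 3.02
tool_pos: [0.6251, 0.1455, 0.2307]
orientation: [[0.978, 0.21, 0.005], [0.21, -0.978, 0.003], [0.006, -0.001, -1.0]]
contact_force: [-1.0, 0.6, -1.0]
width: 1.0
```

Emit:
{"name": "jog_arm", "arguments": {
  "increments": [
    [[0,0.2,0],[0,0.001,-0.012],1],
    [[0,0,0],[0,0,-0.012],1],
    [[0,0,0],[0,0,-0.012],1],
    [[0,0,0],[0,0,-0.006],1],
    [[0,0,0],[0,0,0],1]
  ]
}}

```text
time: 3.43
tool_pos: [0.6258, 0.1466, 0.1863]
orientation: [[0.978, 0.21, 0.004], [0.21, -0.978, 0.003], [0.005, -0.002, -1.0]]
contact_force: [0.4, -0.6, 0.2]
width: 0.999
```

Run:
```python
from h import *
st()
p,d=get_image("scene");cv2.imwrite("pics/s1.png",cv2.resize(p[60:300,240:520],None,fx=2.5,fy=2.5))
```

```text
time 3.4333
joint_pos [0.0557, 0.6914, 1.485, 0.0032, 0.9611, 1.4134]
joint_velocities [0.0008, 0.0088, 0.0058, -0.0009, -0.0007, 0.0018]
joint_efforts [-0.0266, -48.1478, -14.6828, 0.0104, -0.1235, -0.0001]
tool_pos [0.6258, 0.1466, 0.1863]
orientation [[0.9778, 0.2097, 0.004], [0.2097, -0.9778, 0.0029], [0.0045, -0.002, -1.0]]
contact_force [0.3818, -0.6464, 0.177]
moment [-0.0168, 0.0285, 0.0157]
width 0.9988
```

View pics/s1.png

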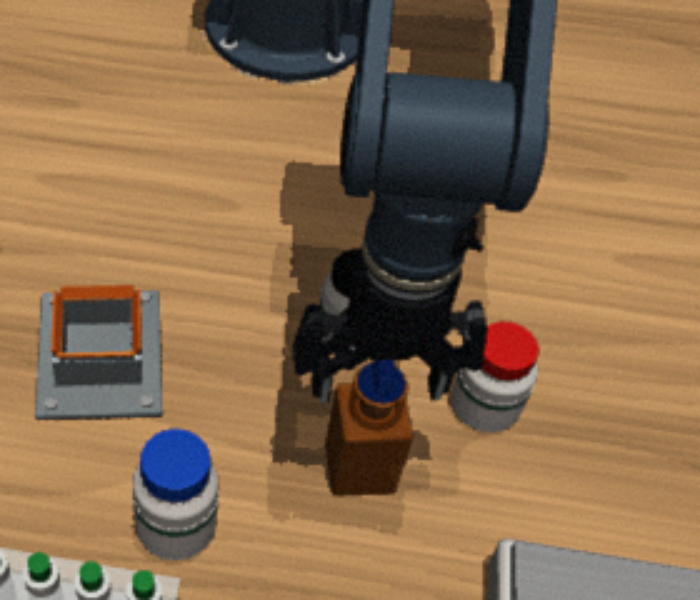

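Emit:
{"name": "jog_arm", "arguments": {
  "increments": [
    [[0,-0.2,0],[-0.001,0.0005,-0.006],1],
    [[0,0,0],[0,0,-0.004],1],
    [[0,0,0],[0,0,-0.001],1],
    [[0,0,0],[0,0,0],0.7],
    [[0,0,0],[0,0,0],0.6]
  ],
  "grip_force": 60
}}

```text
time: 3.9
tool_pos: [0.6254, 0.1473, 0.1753]
orientation: [[0.978, 0.21, 0.01], [0.21, -0.978, 0.003], [0.01, -0.001, -1.0]]
contact_force: [-0.9, -0.3, 0.4]
width: 0.746
```

Emit:
{"name": "jog_arm", "arguments": {
  "increments": [
    [[0,0,0],[0,0,0],0.4],
    [[0,0,0],[0,0,0],0.3],
    [[0,0,0],[0,0,0],0.3],
    [[0,0,0],[0,0,0],0.3],
    [[0,0,0],[0,0,0],0.3]
  ]
}}

```text
time: 4.32
tool_pos: [0.6255, 0.1476, 0.1761]
orientation: [[0.978, 0.21, 0.011], [0.21, -0.978, 0.003], [0.012, -0.001, -1.0]]
contact_force: [0.2, 0.3, -0.8]
width: 0.53
```

Emit:
{"name": "jog_arm", "arguments": {
  "increments": [
    [[0,0,0],[0,0,0.008],0.2],
    [[0,0,0],[0,0,0.014],0.2],
    [[0,0,0],[0,0,0.02],0.2],
    [[0,0,0],[0,0,0.02],0.2],
    [[0,0,0],[0,0,0.02],0.2]
  ]
}}

```text
time: 4.73
tool_pos: [0.6172, 0.1467, 0.25]
orientation: [[0.978, 0.21, -0.018], [0.21, -0.978, 0.001], [-0.017, -0.005, -1.0]]
contact_force: [0.0, -0.6, -6.8]
width: 0.529
```

Emit:
{"name": "jog_arm", "arguments": {
  "increments": [
    [[0,0,0],[0,0,0.015],0.2],
    [[0,0,0],[0,0,0.004],0.2],
    [[0,0,0],[0,0,0],0.2],
    [[0,0,0],[0,0,0],0.2],
    [[0,0,0],[0,0,0],0.2]
  ]
}}

```text
time: 5.15
tool_pos: [0.6155, 0.1464, 0.2702]
orientation: [[0.978, 0.21, -0.02], [0.21, -0.978, 0.001], [-0.019, -0.005, -1.0]]
contact_force: [1.0, 0.2, -6.5]
width: 0.529
```

Run:
```python
from h import *
st()
p,d=get_image("scene");cv2.imwrite("pics/s2.png",cv2.resize(p[60:300,240:520],None,fx=2.5,fy=2.5))
```

```text
time 5.15
joint_pos [0.0564, 0.5809, 1.4345, 0.0021, 1.1461, 1.415]
joint_velocities [-0.0002, 0.0136, 0.0198, -0.0017, -0.0051, 0.0008]
joint_efforts [0.0255, -50.3811, -19.1278, 0.008, 0.139, 0.0001]
tool_pos [0.6155, 0.1464, 0.2702]
orientation [[0.9776, 0.2097, -0.0199], [0.2097, -0.9778, 0.0008], [-0.0193, -0.005, -0.9998]]
contact_force [0.9779, 0.2343, -6.5337]
moment [0.0226, -0.0495, 0.0272]
width 0.5291
```

View pics/s2.png

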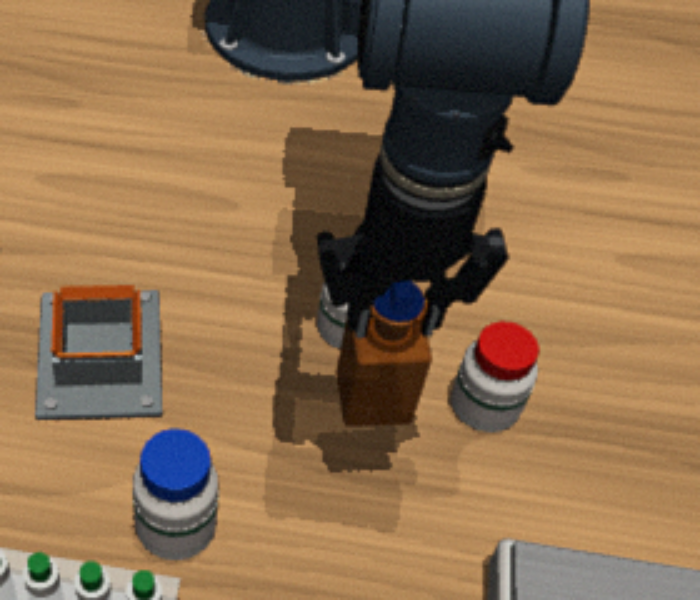

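Emit:
{"name": "jog_arm", "arguments": {
  "increments": [
    [[0,-0.5,0],[-0.006,-0.02,0.004],0.2],
    [[0,-0.5,0],[-0.009,-0.032,0.003],0.2],
    [[0,-0.2,0],[-0.009,-0.034,0.002],0.2],
    [[0,0,0],[-0.009,-0.034,0],0.2],
    [[0,0,0],[-0.009,-0.034,0],0.2]
  ]
}}

```text
time: 5.62
tool_pos: [0.5707, -0.0038, 0.2726]
orientation: [[0.975, 0.222, -0.006], [0.222, -0.975, 0.007], [-0.005, -0.008, -1.0]]
contact_force: [0.4, -0.2, -7.7]
width: 0.529
```

Emit:
{"name": "jog_arm", "arguments": {
  "increments": [
    [[0,0,0],[-0.009,-0.03,0],0.2],
    [[0,0,0],[-0.006,-0.024,0],0.2],
    [[0,0,0],[-0.004,-0.012,0],0.2],
    [[0,0,0],[0,-0.003,0],0.2],
    [[0,0,0],[0,0,0],0.2]
  ]
}}

```text
time: 6.03
tool_pos: [0.5465, -0.0829, 0.2679]
orientation: [[0.977, 0.214, -0.017], [0.214, -0.977, 0.006], [-0.015, -0.009, -1.0]]
contact_force: [1.3, 1.0, -6.7]
width: 0.528
```

Emit:
{"name": "jog_arm", "arguments": {
  "increments": [
    [[0,-0.6,0],[-0.002,-0.016,0],0.2],
    [[0,-0.4,0],[-0.002,-0.012,0],0.2],
    [[0,-0.2,0],[0,-0.004,0],0.2],
    [[0,0,0],[0,0,0],0.2],
    [[0,0,0],[0,0,0],0.2]
  ]
}}

```text
time: 6.45
tool_pos: [0.5429, -0.1119, 0.2659]
orientation: [[0.976, 0.216, 0.002], [0.216, -0.976, 0.011], [0.005, -0.01, -1.0]]
contact_force: [-0.0, 0.6, -6.9]
width: 0.53
```

```bash
cat > bt.py <<'E'
from h import *
import sys
st()
for n in("scene","top"):
    p,d=get_image(n);cv2.imwrite(f"pics/{n}_{sys.argv[1]}.png",p);C=cloud(n,d);np.save(f"{n}_{sys.argv[1]}.npy",d)
    hs=cv2.cvtColor(p,cv2.COLOR_BGR2HSV)
    am=(hs[...,0]<15)&(hs[...,1]>120)&(np.hypot(C[...,0]-.5423,C[...,1]+.1166)<.1)
    z=C[...,2]
    for a in np.arange(.08,.26,.015):
        P=C[am&(z>=a)&(z<a+.015)]
        if len(P)>25:
            b=cv2.boxPoints(cv2.minAreaRect((P[:,:2]*1000).astype(np.float32)));e=[b[1]-b[0],b[2]-b[1]]
            print(n,round(a,3),len(P),b.mean(0).round(1),[(round(float(np.linalg.norm(x)),1),round(float(np.degrees(np.arctan2(x[1],x[0])))%180,1)) for x in e])
E
python3 bt.py b1;python3 - <<'E'
import cv2
a=cv2.imread('pics/scene_b1.png')[60:260,190:390];b=cv2.imread('pics/top_b1.png')[130:330,260:460]
cv2.imwrite('pics/b1.png',cv2.resize(cv2.hconcat([a,b]),None,fx=2,fy=2,interpolation=cv2.INTER_CUBIC))
E
```

```text
time 6.45
joint_pos [-0.4095, 0.4818, 1.651, 0.0131, 1.0112, 0.9367]
joint_velocities [0.0087, 0.0036, -0.0019, 0.0083, -0.0004, 0.0009]
joint_efforts [-0.4444, -43.013, -17.0711, -0.0119, -0.0229, -0.0121]
tool_pos [0.5429, -0.1119, 0.2659]
orientation [[0.9764, 0.216, 0.0023], [0.2159, -0.9763, 0.0111], [0.0047, -0.0104, -0.9999]]
contact_force [-0.0367, 0.6239, -6.9214]
moment [0.0159, -0.0103, -0.0207]
width 0.5296
scene 0.095 92 [561.6 -97.6] [(67.4, 130.7), (30.4, 40.7)]
scene 0.11 77 [ 568.1 -104.6] [(57.8, 100.5), (5.6, 10.5)]
scene 0.125 111 [553.5 -93.4] [(77.9, 143.8), (40.5, 53.8)]
scene 0.14 111 [558.9 -96.4] [(72.2, 136.9), (34.2, 46.9)]
scene 0.155 97 [ 568.3 -102.3] [(58.1, 109.9), (10.2, 19.9)]
scene 0.17 109 [ 562.4 -100.7] [(65.2, 126.9), (26.6, 36.9)]
scene 0.185 258 [ 555.3 -107. ] [(61.0, 107.2), (32.6, 17.2)]
scene 0.2 98 [ 555.7 -112.8] [(54.6, 102.3), (19.6, 12.3)]
scene 0.215 118 [ 550.3 -104.2] [(58.5, 90.2), (28.3, 0.2)]
top 0.185 48 [513.9 -95.5] [(13.2, 145.8), (29.6, 55.8)]
```

View pics/b1.png

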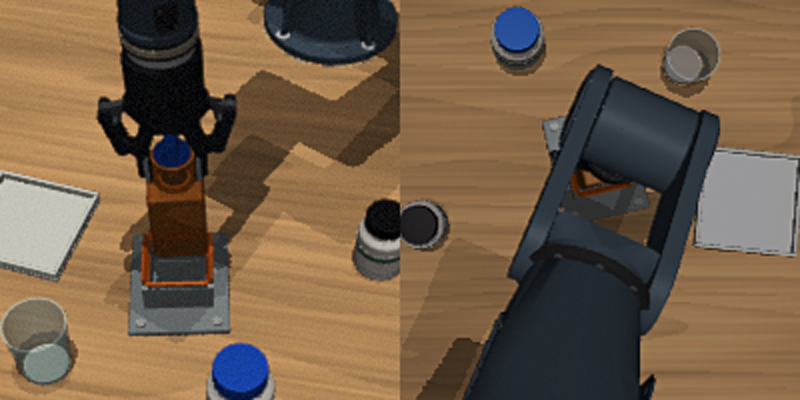

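```bash
cat > face.py <<'E'
from h import *
import sys
p=cv2.imread(f"pics/scene_{sys.argv[1]}.png");d=np.load(f"scene_{sys.argv[1]}.npy");C=cloud("scene",d);z=C[...,2]
zl,zh=float(sys.argv[2]),float(sys.argv[3])
hs=cv2.cvtColor(p,cv2.COLOR_BGR2HSV)
am=(hs[...,0]<15)&(hs[...,1]>110)&(np.hypot(C[...,0]-.5423,C[...,1]+.1166)<.06)&(z>zl)&(z<zh)
P=C[am]
for _ in range(3):
    c=P.mean(0);n=np.linalg.svd(P-c)[2][2];n*=np.sign(n[0]);r=(P-c)@n;P=P[abs(r)<.003]
print(len(P),'n',n.round(4),'yaw',np.degrees(np.arctan2(n[1],n[0])).round(2),'tiltz',n[2].round(4),'rms',r.std())
a=np.radians(12.3);e=np.array([np.cos(a),np.sin(a)]);f=np.array([-e[1],e[0]])
for zz in np.arange(zl,zh,.01):
    Q=P[(P[:,2]>=zz)&(P[:,2]<zz+.01)]
    if len(Q)>10:
        s=Q[:,:2]@f;print(zz.round(3),'face e',np.median(Q[:,:2]@e).round(4),'lat',s.min().round(4),s.max().round(4),'mid',((s.min()+s.max())/2).round(4))
h=np.array([.5423,-.1166]);print('holder e,f',h@e,h@f, 'face should be',h@e+.03)
E
python3 face.py b1 .1 .185
```

```text
522 n [ 0.9717  0.2361 -0.007 ] yaw 13.66 tiltz -0.007 rms 0.0010199483975222826
0.1 face e 0.5332 lat -0.2507 -0.1923 mid -0.2215
0.11 face e 0.533 lat -0.2477 -0.1943 mid -0.221
0.12 face e 0.5332 lat -0.2513 -0.1939 mid -0.2226
0.13 face e 0.5332 lat -0.2508 -0.1936 mid -0.2222
0.14 face e 0.5332 lat -0.2521 -0.1933 mid -0.2227
0.15 face e 0.5334 lat -0.251 -0.193 mid -0.222
0.16 face e 0.5334 lat -0.2503 -0.1947 mid -0.2225
0.17 face e 0.5332 lat -0.2512 -0.1943 mid -0.2228
0.18 face e 0.5341 lat -0.2488 -0.1963 mid -0.2226
holder e,f 0.5050124719765812 -0.22944989245607153 face should be 0.5350124719765812
```

Emit:
{"name": "jog_arm", "arguments": {
  "increments": [
    [[-0.3,-0.3,-0.2],[0.001,-0.003,-0.004],0.2],
    [[-0.1,-0.2,-0.1],[0.001,-0.0015,-0.006],0.2],
    [[0,0,0],[0,0,-0.006],0.2],
    [[0,0,0],[0,0,-0.002],0.2],
    [[0,0,0],[0,0,0],0.2]
  ]
}}

```text
time: 6.97
tool_pos: [0.5455, -0.1142, 0.2462]
orientation: [[0.977, 0.214, 0.012], [0.214, -0.977, 0.004], [0.013, -0.001, -1.0]]
contact_force: [-0.6, -0.1, -6.6]
width: 0.527
```

```bash
python3 bt.py b2|grep -v -e top -e scene -e joint; python3 face.py b2 .09 .16
```

```text
time 6.9667
tool_pos [0.5455, -0.1142, 0.2462]
orientation [[0.9768, 0.2139, 0.0121], [0.2138, -0.9769, 0.004], [0.0127, -0.0013, -0.9999]]
contact_force [-0.6448, -0.136, -6.626]
moment [-0.0079, -0.0136, -0.009]
width 0.5265
394 n [ 0.9682  0.2499 -0.0073] yaw 14.47 tiltz -0.0073 rms 0.001096768869716441
0.09 face e 0.5361 lat -0.2556 -0.1971 mid -0.2264
0.1 face e 0.5362 lat -0.2553 -0.1968 mid -0.2261
0.11 face e 0.5361 lat -0.2542 -0.1988 mid -0.2265
0.12 face e 0.5363 lat -0.2533 -0.1983 mid -0.2258
0.13 face e 0.5362 lat -0.2549 -0.1979 mid -0.2264
0.14 face e 0.5364 lat -0.2542 -0.1976 mid -0.2259
0.15 face e 0.5364 lat -0.255 -0.1993 mid -0.2271
holder e,f 0.5050124719765812 -0.22944989245607153 face should be 0.5350124719765812
```

Emit:
{"name": "jog_arm", "arguments": {
  "increments": [
    [[0,0,-0.2],[-0.0006,-0.003,-0.006],0.2],
    [[0,0,0],[0,0,-0.008],0.2],
    [[0,0,0],[0,0,-0.008],0.2],
    [[0,0,0],[0,0,-0.006],0.2],
    [[0,0,0],[0,0,-0.002],0.2]
  ]
}}

```text
time: 7.48
tool_pos: [0.547, -0.1175, 0.2213]
orientation: [[0.978, 0.209, 0.02], [0.209, -0.978, 0.003], [0.02, 0.001, -1.0]]
contact_force: [-3.0, 0.2, -6.0]
width: 0.532
```

```bash
python3 bt.py b3|grep -v -e top -e scene -e joint; python3 face.py b3 .09 .14
```

```text
time 7.4833
tool_pos [0.547, -0.1175, 0.2213]
orientation [[0.9777, 0.2093, 0.0198], [0.2092, -0.9779, 0.0028], [0.0199, 0.0014, -0.9998]]
contact_force [-3.0233, 0.2482, -5.9738]
moment [-0.1529, 0.7496, -0.0664]
width 0.5316
225 n [0.9633 0.2686 0.0015] yaw 15.58 tiltz 0.0015 rms 0.0010362142684070786
0.09 face e 0.5372 lat -0.2576 -0.2019 mid -0.2298
0.1 face e 0.5371 lat -0.2573 -0.2016 mid -0.2294
0.11 face e 0.5373 lat -0.2582 -0.201 mid -0.2296
0.12 face e 0.537 lat -0.2557 -0.2007 mid -0.2282
0.13 face e 0.5371 lat -0.2572 -0.2022 mid -0.2297
holder e,f 0.5050124719765812 -0.22944989245607153 face should be 0.5350124719765812
```

Emit:
{"name": "jog_arm", "arguments": {
  "increments": [
    [[0,0.4,0],[-0.002,0,-0.002],0.2],
    [[0,0.2,0],[-0.001,0,-0.004],0.2],
    [[0,0.1,0],[-0.0005,0,-0.006],0.2],
    [[0,0.1,0],[-0.0005,0,-0.005],0.2],
    [[0,0,0],[0,0,-0.001],0.2]
  ]
}}

```text
time: 8.0
tool_pos: [0.5433, -0.1183, 0.1982]
orientation: [[0.978, 0.208, 0.006], [0.208, -0.978, 0.002], [0.006, -0.001, -1.0]]
contact_force: [-1.3, 1.3, -6.9]
width: 0.531
```

Emit:
{"name": "jog_arm", "arguments": {
  "increments": [
    [[0,0,0],[0,0.0005,-0.004],0.2],
    [[0,0,0],[0,0,-0.004],0.2],
    [[0,0,0],[0,0,-0.003],0.2],
    [[0,0,0],[0,0,-0.002],0.2],
    [[0,0,0],[0,0,0],0.2]
  ]
}}

```text
time: 8.42
tool_pos: [0.5443, -0.118, 0.1869]
orientation: [[0.978, 0.209, 0.008], [0.209, -0.978, 0.002], [0.008, -0.0, -1.0]]
contact_force: [0.4, 0.5, -7.2]
width: 0.529
```

Emit:
{"name": "jog_arm", "arguments": {
  "increments": [
    [[0,0,0],[0,0,-0.002],0.2],
    [[0,0,0],[0,0,-0.002],0.2],
    [[0,0,0],[0,0,-0.001],0.2],
    [[0,0,0],[0,0,0],0.2],
    [[0,0,0],[0,0,0],0.2]
  ]
}}

```text
time: 8.83
tool_pos: [0.5449, -0.1178, 0.186]
orientation: [[0.978, 0.209, 0.011], [0.209, -0.978, 0.0], [0.011, 0.002, -1.0]]
contact_force: [-1.3, 0.5, -2.3]
width: 0.528
```

Seated: the force dropped as the floor took the weight, at the expected height of 0.186. Now I release it and rise.

Emit:
{"name": "jog_arm", "arguments": {
  "increments": [
    [[0,0,0],[0,0,0],0.6],
    [[0,0,0],[0,0,0],0.8],
    [[0,0,0],[0,0,0],1],
    [[0,0,0],[0,0,0],1],
    [[0,0,0],[0,0,0],1]
  ]
}}

```text
time: 9.25
tool_pos: [0.548, -0.1193, 0.1871]
orientation: [[0.978, 0.209, 0.019], [0.209, -0.978, -0.003], [0.018, 0.007, -1.0]]
contact_force: [-0.5, 0.8, 0.6]
width: 1.002
```

Emit:
{"name": "jog_arm", "arguments": {
  "increments": [
    [[0,0,0],[0,0,0.008],1],
    [[0,0,0],[0,0,0.014],1],
    [[0,0,0],[0,0,0.02],1],
    [[0,0,0],[0,0,0.02],1],
    [[0,0,0],[0,0,0.02],1]
  ]
}}

```text
time: 9.67
tool_pos: [0.5458, -0.1187, 0.2695]
orientation: [[0.978, 0.208, 0.01], [0.208, -0.978, 0.001], [0.01, 0.001, -1.0]]
contact_force: [0.2, -0.8, 0.1]
width: 1.004
```

Emit:
{"name": "jog_arm", "arguments": {
  "increments": [
    [[0,0,0],[-0.03,0.0,0.015],1],
    [[0,0,0],[-0.03,0,0.01],1],
    [[0,0,0],[-0.03,0,0],1],
    [[0,0,0],[-0.015,0,0],1],
    [[0,0,0],[0,0,0],1]
  ]
}}

```text
time: 10.08
tool_pos: [0.4415, -0.1198, 0.3045]
orientation: [[0.977, 0.21, 0.028], [0.211, -0.978, -0.008], [0.026, 0.014, -1.0]]
contact_force: [-0.3, 0.3, 0.7]
width: 1.0
```

```bash
python3 bt.py b4|grep -v -e joint;python3 - <<'E'
import cv2
a=cv2.imread('pics/scene_b4.png')[60:260,190:390];b=cv2.imread('pics/top_b4.png')[130:330,260:460]
cv2.imwrite('pics/b4.png',cv2.resize(cv2.hconcat([a,b]),None,fx=2,fy=2,interpolation=cv2.INTER_CUBIC))
E
```

```text
time 10.0833
tool_pos [0.4415, -0.1198, 0.3045]
orientation [[0.9772, 0.2102, 0.0281], [0.2105, -0.9776, -0.0082], [0.0257, 0.0139, -0.9996]]
contact_force [-0.2795, 0.3026, 0.7398]
moment [-0.0172, 0.0244, -0.0344]
width 1.0001
scene 0.08 80 [ 571.6 -111.2] [(57.2, 103.6), (5.8, 13.6)]
scene 0.095 202 [ 544.7 -117.5] [(59.9, 103.4), (60.1, 13.4)]
scene 0.11 174 [ 544.8 -117.9] [(55.8, 102.3), (58.3, 12.3)]
scene 0.125 80 [ 556.8 -116.6] [(45.1, 96.0), (21.4, 6.0)]
scene 0.14 75 [ 550.2 -115.4] [(44.0, 112.1), (30.0, 22.1)]
top 0.095 134 [ 543.7 -118.8] [(59.9, 102.6), (59.4, 12.6)]
top 0.11 97 [ 543.7 -118.8] [(57.2, 101.6), (55.8, 11.6)]
top 0.14 26 [ 544.3 -118.8] [(39.8, 179.9), (42.1, 89.9)]
```

View pics/b4.png

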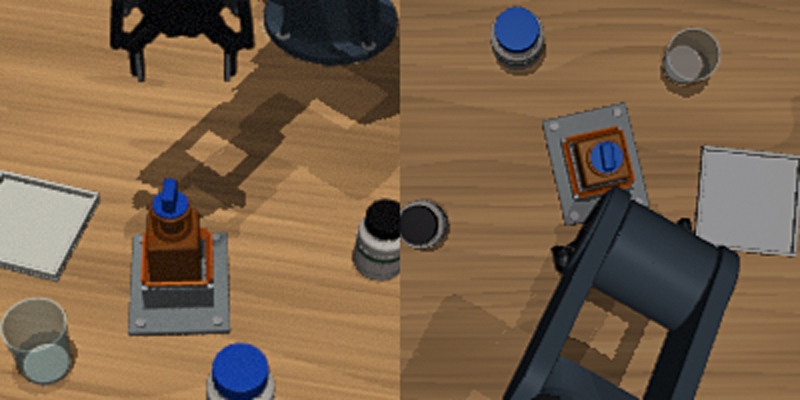

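```bash
cat > tab.py <<'E'
from h import *
import sys
tag,cx,cy,zl,zh=sys.argv[1],*map(float,sys.argv[2:6])
for n in("scene","top"):
    p=cv2.imread(f"pics/{n}_{tag}.png");C=cloud(n,np.load(f"{n}_{tag}.npy"));hs=cv2.cvtColor(p,cv2.COLOR_BGR2HSV)
    m=(abs(hs[...,0].astype(int)-112)<14)&(hs[...,1]>120)&(np.hypot(C[...,0]-cx,C[...,1]-cy)<.05)
    z=C[...,2];print(n,m.sum(),np.percentile(z[m],[2,50,98]).round(4) if m.sum() else '')
    for a,b in((zl,zh),(zl-.03,zl-.005)):
        P=C[m&(z>a)&(z<b)]
        if len(P)>8:
            b_=cv2.boxPoints(cv2.minAreaRect((P[:,:2]*1000).astype(np.float32)));e=[b_[1]-b_[0],b_[2]-b_[1]]
            print(n,a,len(P),b_.mean(0).round(1),[(round(float(np.linalg.norm(x)),1),round(float(np.degrees(np.arctan2(x[1],x[0])))%180,1)) for x in e],np.percentile(P[:,2],[5,95]).round(4))
E
python3 tab.py b4 .544 -.118 .165 .19
```

```text
scene 234 [0.1499 0.1553 0.1783]
scene 0.165 90 [ 544.  -117.4] [(13.0, 100.1), (33.7, 10.1)] [0.168  0.1783]
scene 0.135 130 [ 546.4 -117.1] [(37.5, 106.4), (37.0, 16.4)] [0.1501 0.1573]
top 192 [0.148  0.1545 0.1793]
top 0.165 81 [ 543.2 -118.6] [(14.1, 97.8), (31.5, 7.8)] [0.1706 0.1793]
top 0.135 108 [ 543.6 -119.1] [(36.5, 166.5), (37.0, 76.5)] [0.1485 0.1557]
```

Run:
```python
from h import *
p=cv2.imread("pics/scene_b4.png");C=cloud("scene",np.load("scene_b4.npy"));z=C[...,2]
m=(np.hypot(C[...,0]-.4415,C[...,1]+.12)<.08)&(z>.18)&(z<.32)&(p.max(2)<70)
print(m.sum(),np.sort(z[m])[:40:4].round(4))
```

```text
769 [0.2497 0.2515 0.2534 0.2545 0.2549 0.2558 0.2568 0.2587 0.259  0.2605]
```

Emit:
{"name": "jog_arm", "arguments": {
  "increments": [
    [[0.2,0.7,-1.5],[0.025,0,-0.005],1],
    [[0.1,0.5,-1.5],[0.03,0,-0.01],0.8],
    [[0,0,-0.5],[0.025,0,-0.01],0.6],
    [[0,0,0],[0.01,0,-0.005],0.5],
    [[0,0,0],[0,0,0],0.5]
  ]
}}

```text
time: 10.6
tool_pos: [0.544, -0.1214, 0.2744]
orientation: [[0.989, 0.147, 0.017], [0.148, -0.989, -0.008], [0.015, 0.01, -1.0]]
contact_force: [-0.2, -0.5, 0.6]
width: 0.504
```

Emit:
{"name": "jog_arm", "arguments": {
  "increments": [
    [[0.2,0.4,0],[0,0.002,-0.008],0.5],
    [[0.1,0.2,0],[0,0.001,-0.012],0.5],
    [[0,0.1,0],[-0.0005,0,-0.01],0.5],
    [[0,0.1,0],[-0.0005,0,-0.005],0.5],
    [[0,0,0],[0,0,0],0.5]
  ]
}}

```text
time: 11.02
tool_pos: [0.5402, -0.1171, 0.2351]
orientation: [[0.989, 0.149, -0.004], [0.149, -0.989, -0.0], [-0.004, -0.0, -1.0]]
contact_force: [-0.2, -0.2, 0.4]
width: 0.498
```

Emit:
{"name": "jog_arm", "arguments": {
  "increments": [
    [[0,-0.1,0],[0.003,-0.001,-0.004],0.5],
    [[0,0,0],[0.0005,0,-0.002],0.5],
    [[0,0,0],[0,0,0],0.5],
    [[0,0,0],[0,0,0],0.5],
    [[0,0,0],[0,0,0],0.5]
  ]
}}

```text
time: 11.43
tool_pos: [0.5425, -0.1185, 0.2289]
orientation: [[0.989, 0.148, -0.003], [0.148, -0.989, -0.0], [-0.003, -0.0, -1.0]]
contact_force: [0.3, -0.5, 0.2]
width: 0.496
```

```bash
python3 bt.py b5|grep -v -e joint -e scene -e top;python3 - <<'E'
import cv2
a=cv2.imread('pics/scene_b5.png')[60:260,190:390]
cv2.imwrite('pics/b5.png',cv2.resize(a,None,fx=3,fy=3,interpolation=cv2.INTER_CUBIC))
E
```

```text
time 11.4333
tool_pos [0.5425, -0.1185, 0.2289]
orientation [[0.989, 0.148, -0.003], [0.148, -0.989, -0.0001], [-0.003, -0.0003, -1.0]]
contact_force [0.2971, -0.5294, 0.2378]
moment [0.0006, 0.0091, 0.0144]
width 0.4959
```

View pics/b5.png

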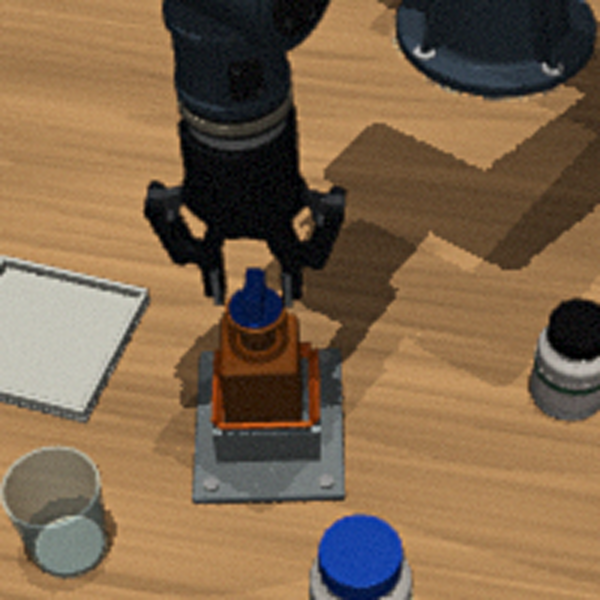

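Fingers straddle the tab (tips around (215,295)/(290,300) in the crop), just above the flange. Closing.

Emit:
{"name": "jog_arm", "arguments": {
  "increments": [
    [[0,0,0],[0.001,0.0004,0],0.3],
    [[0,0,0],[0,0,0],0.2],
    [[0,0,0],[0,0,0],0.1],
    [[0,0,0],[0,0,0],0.0],
    [[0,0,0],[0,0,0],0.0]
  ],
  "grip_force": 70
}}

```text
time: 11.95
tool_pos: [0.5438, -0.1181, 0.2298]
orientation: [[0.989, 0.148, -0.002], [0.148, -0.989, -0.001], [-0.002, 0.0, -1.0]]
contact_force: [0.1, -0.5, 0.6]
width: 0.149
```

Emit:
{"name": "jog_arm", "arguments": {
  "increments": [
    [[0,0,0],[0,0,0],0],
    [[0,0,0],[0,0,0],0],
    [[0,0,0],[0,0,0],0.0],
    [[0,0,0],[0,0,0],0.0],
    [[0,0,0],[0,0,0],0.0]
  ]
}}

```text
time: 12.37
tool_pos: [0.5438, -0.118, 0.2298]
orientation: [[0.989, 0.148, -0.002], [0.148, -0.989, -0.001], [-0.002, 0.0, -1.0]]
contact_force: [-0.8, -0.7, -0.2]
width: 0.149
```

Emit:
{"name": "jog_arm", "arguments": {
  "increments": [
    [[0,0,5],[0,0,0],0],
    [[0,0,7],[0,0,0.0003],0],
    [[0,0,7],[0,0,0.0005],0],
    [[0,0,7],[0,0,0.0005],0],
    [[0,0,7],[0,0,0.0005],0]
  ]
}}

```text
time: 12.78
tool_pos: [0.543, -0.1162, 0.2304]
orientation: [[0.74, 0.672, -0.004], [0.672, -0.74, 0.004], [-0.001, -0.005, -1.0]]
contact_force: [-0.0, 1.0, -2.5]
width: 0.144
```

Emit:
{"name": "jog_arm", "arguments": {
  "increments": [
    [[0,0,7],[0,-0.001,0.0006],0],
    [[0,0,7],[0,-0.0005,0.0006],0],
    [[0,0,7],[0,0,0.0006],0],
    [[0,0,6],[0,0,0.0006],0],
    [[0,0,2],[0,0,0.0003],0]
  ]
}}

```text
time: 13.2
tool_pos: [0.5433, -0.1164, 0.2311]
orientation: [[0.306, 0.952, -0.006], [0.952, -0.306, 0.006], [0.004, -0.007, -1.0]]
contact_force: [0.7, 0.3, -0.7]
width: 0.146
```

Emit:
{"name": "jog_arm", "arguments": {
  "increments": [
    [[0.2,-0.2,-4],[0,-0.0008,0],0],
    [[0,0,-7],[0,-0.0006,0.0005],0],
    [[0,0,-7],[0,-0.0003,0.001],0],
    [[0,0,-7],[0,0,0.001],0],
    [[0,0,-7],[0,0,0.001],0]
  ]
}}

```text
time: 13.62
tool_pos: [0.5425, -0.1173, 0.2321]
orientation: [[0.772, 0.635, 0.0], [0.635, -0.772, 0.011], [0.007, -0.009, -1.0]]
contact_force: [0.7, -0.2, -3.5]
width: 0.147
```

Emit:
{"name": "jog_arm", "arguments": {
  "increments": [
    [[0,0,-7],[0,0,0.001],0],
    [[0,0,-7],[0,0,0.001],0],
    [[0,0,-7],[0,0,0.001],0],
    [[0,0,-7],[0,0,0.001],0],
    [[0,0,-4],[0,0,0.0005],0]
  ]
}}

```text
time: 14.03
tool_pos: [0.5423, -0.1171, 0.2336]
orientation: [[0.993, 0.114, 0.004], [0.114, -0.993, 0.009], [0.005, -0.009, -1.0]]
contact_force: [0.4, 0.2, -0.9]
width: 0.147
```

```bash
python3 bt.py b6|grep -v -e joint;python3 tab.py b6 .544 -.118 .165 .19;python3 - <<'E'
import cv2
a=cv2.imread('pics/scene_b6.png')[60:260,190:390]
cv2.imwrite('pics/b6.png',cv2.resize(a,None,fx=3,fy=3,interpolation=cv2.INTER_CUBIC))
E
```

```text
time 14.0333
tool_pos [0.5423, -0.1171, 0.2336]
orientation [[0.9934, 0.1143, 0.0039], [0.1143, -0.9934, 0.0093], [0.0049, -0.0088, -0.9999]]
contact_force [0.4386, 0.1987, -0.8628]
moment [0.0639, -0.0833, 0.2824]
width 0.147
scene 0.08 97 [ 559.5 -101.5] [(75.1, 135.8), (36.8, 45.8)]
scene 0.095 193 [ 543.7 -115.6] [(60.4, 96.7), (60.9, 6.7)]
scene 0.11 172 [ 544.2 -114.8] [(55.0, 97.5), (56.7, 7.5)]
scene 0.125 82 [ 556.8 -113.2] [(44.1, 99.9), (19.5, 9.9)]
scene 0.14 95 [ 550.1 -113. ] [(44.8, 108.3), (33.2, 18.3)]
top 0.11 28 [ 522.1 -102.7] [(17.4, 179.7), (20.3, 89.7)]
scene 496 [0.1537 0.2333 0.4629]
scene 0.165 91 [ 546.8 -114.1] [(26.9, 147.6), (29.1, 57.6)] [0.168  0.1839]
scene 0.135 85 [ 550.5 -114.3] [(37.1, 101.8), (22.8, 11.8)] [0.1476 0.1582]
top 35 [0.2791 0.4723 0.4822]
```

View pics/b6.png

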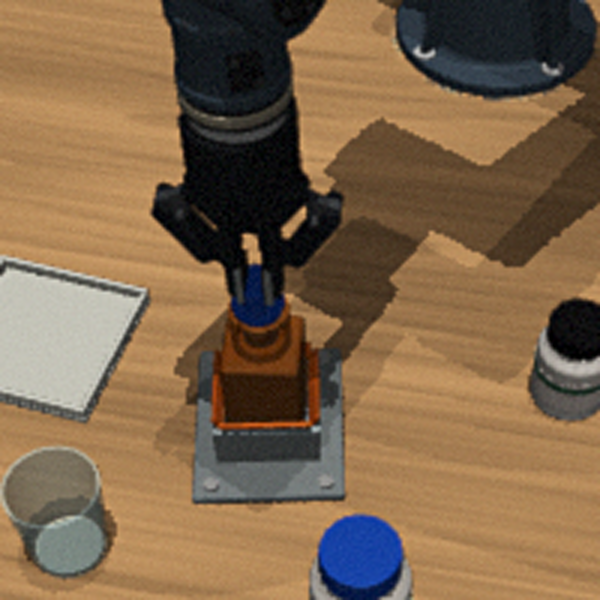

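Emit:
{"name": "jog_arm", "arguments": {
  "increments": [
    [[-0.3,0,5],[0.0003,-0.0003,0],0],
    [[0,0,7],[0.0003,-0.0003,0],0],
    [[0,0,7],[0,-0.0003,0.0012],0],
    [[0,0,7],[0,0,0.0015],0],
    [[0,0,7],[0,0,0.0015],0]
  ]
}}

```text
time: 14.55
tool_pos: [0.5422, -0.1166, 0.2355]
orientation: [[0.756, 0.654, -0.002], [0.654, -0.756, 0.01], [0.005, -0.009, -1.0]]
contact_force: [3.5, 0.0, -6.2]
width: 0.141
```

Emit:
{"name": "jog_arm", "arguments": {
  "increments": [
    [[0,0,7],[0,-0.0002,0.0012],0],
    [[0,0,7],[0,-0.0002,0.0012],0],
    [[0,0,7],[0,-0.0002,0.0012],0],
    [[0,0,7],[0,0,0.0012],0],
    [[0,0,4],[0,0,0.0005],0]
  ]
}}

```text
time: 14.97
tool_pos: [0.5429, -0.1169, 0.2382]
orientation: [[0.277, 0.961, -0.007], [0.961, -0.277, 0.01], [0.008, -0.009, -1.0]]
contact_force: [1.7, 0.7, -1.0]
width: 0.141
```

```bash
cat > sh.py <<'E'
from h import *
import sys
# shoulder height from scene
p=cv2.imread(f"pics/scene_{sys.argv[1]}.png");C=cloud("scene",np.load(f"scene_{sys.argv[1]}.npy"));z=C[...,2]
hs=cv2.cvtColor(p,cv2.COLOR_BGR2HSV)
am=(hs[...,0]<15)&(hs[...,1]>110)&(z>.098)&(z<.128)
r=np.hypot(C[...,0]-.5435,C[...,1]+.117)
m=am&(r>.028)&(r<.037)&(C[...,0]<.565);print('shoulder',m.sum(),np.median(z[m]).round(4))
m=(r<.05)&(hs[...,0]>98)&(hs[...,0]<126)&(hs[...,1]>120)&(z>.14)&(z<.2);
print('blue z pct',np.percentile(z[m],[5,25,50,75,95]).round(4))
E
python3 sh.py b4; python3 sh.py b6; python3 bt.py b7|grep -v -e joint -e top;python3 sh.py b7
```

```text
shoulder 68 0.1094
blue z pct [0.1506 0.1527 0.1553 0.1749 0.1777]
shoulder 73 0.1096
blue z pct [0.1536 0.1561 0.1645 0.1793 0.1827]
time 14.9667
tool_pos [0.5429, -0.1169, 0.2382]
orientation [[0.2767, 0.9609, -0.0067], [0.9609, -0.2767, 0.0099], [0.0077, -0.0091, -0.9999]]
contact_force [1.6937, 0.7417, -1.0065]
moment [0.0074, -0.1265, -0.0516]
width 0.1413
scene 0.08 86 [ 570.5 -106.6] [(57.5, 109.6), (6.2, 19.6)]
scene 0.095 194 [ 544.4 -115. ] [(60.2, 109.0), (60.9, 19.0)]
scene 0.11 173 [ 546.  -114.7] [(56.4, 109.4), (54.1, 19.4)]
scene 0.125 90 [ 556.1 -113.5] [(44.3, 99.4), (18.8, 9.4)]
scene 0.14 98 [ 550. -113.] [(44.9, 108.3), (30.8, 18.3)]
shoulder 78 0.1094
blue z pct [0.1484 0.1598 0.1618 0.1766 0.187 ]
```

Emit:
{"name": "jog_arm", "arguments": {
  "increments": [
    [[-0.3,-0.2,-5],[0,-0.0003,0],0],
    [[0,0,-7],[0,-0.0003,0],0],
    [[0,0,-7],[0,-0.0003,0.0012],0],
    [[0,0,-7],[0,0,0.0015],0],
    [[0,0,-7],[0,0,0.0015],0]
  ]
}}

```text
time: 15.48
tool_pos: [0.542, -0.117, 0.2415]
orientation: [[0.77, 0.638, -0.002], [0.638, -0.77, 0.008], [0.004, -0.008, -1.0]]
contact_force: [1.6, -0.3, -0.9]
width: 0.146
```

Emit:
{"name": "jog_arm", "arguments": {
  "increments": [
    [[0,0,-7],[0,0,0.0012],0],
    [[0,0,-7],[0,0,0.0012],0],
    [[0,0,-7],[0,0,0.0012],0],
    [[0,0,-7],[0,0,0.0012],0],
    [[0,0,-4],[0,0,0.0005],0]
  ]
}}

```text
time: 15.9
tool_pos: [0.5418, -0.1171, 0.2476]
orientation: [[0.993, 0.115, 0.002], [0.115, -0.993, 0.008], [0.003, -0.007, -1.0]]
contact_force: [0.6, 0.4, -0.3]
width: 0.147
```

```bash
python3 bt.py b8|grep -v -e joint -e top;python3 sh.py b8
```

```text
time 15.9
tool_pos [0.5418, -0.1171, 0.2476]
orientation [[0.9933, 0.1153, 0.0025], [0.1153, -0.9933, 0.0077], [0.0033, -0.0074, -1.0]]
contact_force [0.5926, 0.3632, -0.259]
moment [0.0375, -0.0326, -0.0198]
width 0.1466
scene 0.08 93 [ 559.4 -101.3] [(74.8, 135.5), (37.7, 45.5)]
scene 0.095 213 [ 544.1 -115.3] [(60.2, 97.1), (59.6, 7.1)]
scene 0.11 162 [ 545.  -115.2] [(57.5, 97.9), (57.0, 7.9)]
scene 0.125 87 [ 555.2 -113.5] [(44.6, 100.7), (22.1, 10.7)]
scene 0.14 114 [ 548.8 -113.7] [(44.5, 107.6), (33.5, 17.6)]
shoulder 71 0.1092
blue z pct [0.1464 0.1665 0.1709 0.1912 0.195 ]
```

Emit:
{"name": "jog_arm", "arguments": {
  "increments": [
    [[0,0,0],[0.0003,0,0.004],0],
    [[0,0,0],[0.0003,0,0.005],0],
    [[0,0,0],[0.0003,0,0.005],0],
    [[0,0,0],[0.0003,0,0.005],0],
    [[0,0,0],[0.0003,0,0.005],0]
  ]
}}

```text
time: 16.42
tool_pos: [0.5427, -0.1168, 0.2729]
orientation: [[0.992, 0.126, 0.0], [0.126, -0.992, 0.009], [0.001, -0.009, -1.0]]
contact_force: [0.0, 0.3, -0.6]
width: 0.144
```

Emit:
{"name": "jog_arm", "arguments": {
  "increments": [
    [[0,0,0],[0.0003,0,0.01],0],
    [[0,0,0],[0.0003,0,0.015],0],
    [[0,0,0],[0,0,0.02],0],
    [[0,0,0],[0,0,0.015],0],
    [[0,0,0],[0,0,0.005],0]
  ]
}}

```text
time: 16.83
tool_pos: [0.5427, -0.1165, 0.3424]
orientation: [[0.992, 0.128, -0.001], [0.128, -0.992, 0.009], [0.0, -0.009, -1.0]]
contact_force: [0.1, -0.3, 0.3]
width: 0.147
```

```bash
python3 bt.py b9|grep -v -e joint -e top;python3 sh.py b9;python3 - <<'E'
import cv2
a=cv2.imread('pics/scene_b9.png')[60:260,150:390]
cv2.imwrite('pics/b9.png',cv2.resize(a,None,fx=3,fy=3,interpolation=cv2.INTER_CUBIC))
E
```

```text
time 16.8333
tool_pos [0.5427, -0.1165, 0.3424]
orientation [[0.9918, 0.128, -0.001], [0.128, -0.9917, 0.0089], [0.0002, -0.009, -1.0]]
contact_force [0.0946, -0.3309, 0.3301]
moment [-0.0153, 0.0143, 0.022]
width 0.147
scene 0.08 86 [ 560.8 -102.5] [(72.4, 133.1), (34.6, 43.1)]
scene 0.095 209 [ 544.6 -114.9] [(60.4, 98.4), (60.6, 8.4)]
scene 0.11 218 [ 546.3 -114.1] [(58.1, 99.9), (53.0, 9.9)]
scene 0.125 133 [ 545.2 -114.3] [(43.7, 157.0), (42.4, 67.0)]
scene 0.14 161 [ 543.6 -114.7] [(44.6, 178.7), (44.5, 88.7)]
shoulder 65 0.1092Traceback (most recent call last):
  File "sh.py", line 10, in <module>
    print('blue z pct',np.percentile(z[m],[5,25,50,75,95]).round(4))
                       ~~~~~~~~~~~~~^^^^^^^^^^^^^^^^^^^^^^
    return _quantile_unchecked(
        a, q, axis, out, overwrite_input, method, keepdims, weights)
    return _ureduce(a,
                    func=_quantile_ureduce_func,
    ...<5 lines>...
                    overwrite_input=overwrite_input,
                    method=method)
    r = func(a, **kwargs)
    result = _quantile(arr,
                       quantiles=q,
    ...<2 lines>...
                       out=out,
                       weights=wgt)
    slices_having_nans = np.isnan(arr[-1, ...])
                                  ~~~^^^^^^^^^
IndexError: index -1 is out of bounds for axis 0 with size 0
```

View pics/b9.png

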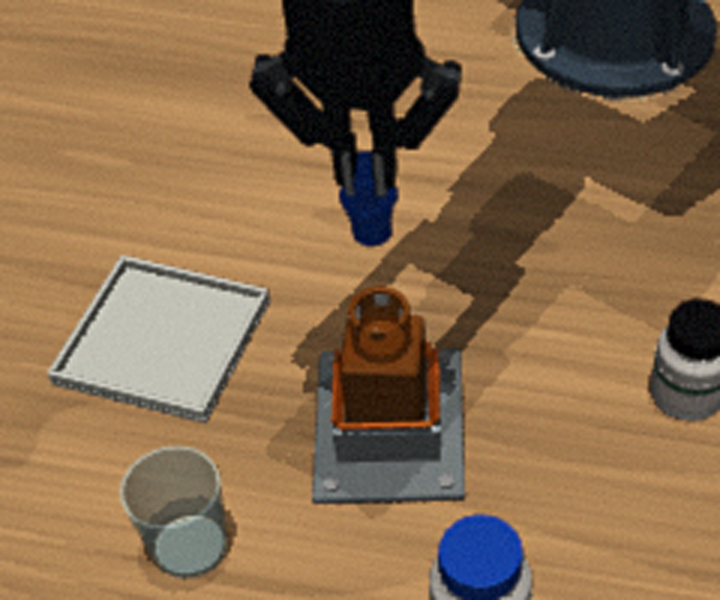

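Emit:
{"name": "jog_arm", "arguments": {
  "increments": [
    [[0,0,0],[-0.005,-0.02,0],0],
    [[0,0,0],[-0.009,-0.034,0],0],
    [[0,0,0],[-0.009,-0.034,0],0],
    [[0,0,0],[-0.009,-0.034,0],0],
    [[0,0,0],[-0.009,-0.034,-0.005],0]
  ]
}}

```text
time: 17.35
tool_pos: [0.4994, -0.2688, 0.333]
orientation: [[0.99, 0.142, -0.006], [0.142, -0.99, 0.016], [-0.004, -0.017, -1.0]]
contact_force: [0.9, 0.0, -0.6]
width: 0.147
```

Emit:
{"name": "jog_arm", "arguments": {
  "increments": [
    [[0,0,0],[-0.007,-0.024,-0.01],0],
    [[0,0,0],[-0.003,-0.012,-0.02],0],
    [[0,0,0],[0,-0.002,-0.025],0],
    [[0,0,0],[0,0,-0.02],0],
    [[0,0,0],[0,0,-0.005],0]
  ]
}}

```text
time: 17.77
tool_pos: [0.4847, -0.3172, 0.2461]
orientation: [[0.991, 0.132, -0.008], [0.132, -0.991, 0.014], [-0.006, -0.015, -1.0]]
contact_force: [-0.2, 1.3, -0.8]
width: 0.145
```

Emit:
{"name": "jog_arm", "arguments": {
  "increments": [
    [[-0.3,-0.2,0],[0.003,-0.005,-0.012],0],
    [[-0.2,-0.1,0],[0.002,-0.004,-0.02],0],
    [[-0.1,0,0],[0,0,-0.02],0],
    [[0,0,0],[0,0,-0.015],0],
    [[0,0,0],[0,0,-0.004],0]
  ]
}}

```text
time: 18.18
tool_pos: [0.4886, -0.3249, 0.1696]
orientation: [[0.991, 0.132, -0.007], [0.132, -0.991, 0.008], [-0.006, -0.009, -1.0]]
contact_force: [-0.0, 0.0, 0.2]
width: 0.147
```

```bash
python3 bt.py c1|grep -v -e joint -e top -e scene;python3 - <<'E'
import cv2
a=cv2.imread('pics/scene_c1.png')[60:220,130:330]
cv2.imwrite('pics/c1b.png',cv2.resize(a,None,fx=3.5,fy=3.5,interpolation=cv2.INTER_CUBIC))
from h import *
p=cv2.imread("pics/scene_c1.png");C=cloud("scene",np.load("scene_c1.npy"));z=C[...,2];hs=cv2.cvtColor(p,cv2.COLOR_BGR2HSV)
m=(np.hypot(C[...,0]-.49,C[...,1]+.327)<.06)&(abs(hs[...,0].astype(int)-112)<14)&(hs[...,1]>120)
P=C[m];print(len(P),np.percentile(P[:,2],[0,2,5,95]).round(4))
for a in np.arange(P[:,2].min(),P[:,2].max(),.006):
    Q=P[(P[:,2]>=a)&(P[:,2]<a+.006)]
    if len(Q)>4: print(a.round(4),len(Q),Q[:,1].min().round(4),Q[:,1].max().round(4),((Q[:,1].min()+Q[:,1].max())/2).round(4),Q[:,0].max().round(4))
E
```

```text
time 18.1833
tool_pos [0.4886, -0.3249, 0.1696]
orientation [[0.9912, 0.1323, -0.0072], [0.1323, -0.9912, 0.0081], [-0.0061, -0.009, -0.9999]]
contact_force [-0.0039, 0.0266, 0.2295]
moment [0.0023, -0.0218, 0.0392]
width 0.1466
537 [0.0551 0.0609 0.0654 0.4296]
0.0551 12 -0.3316 -0.3115 -0.3215 0.5025
0.0611 21 -0.3328 -0.3097 -0.3213 0.5017
0.0671 13 -0.3311 -0.3098 -0.3205 0.5005
0.0731 15 -0.3306 -0.3086 -0.3196 0.5028
0.0791 14 -0.3338 -0.3083 -0.321 0.5061
0.0851 25 -0.3396 -0.3063 -0.3229 0.5061
0.0911 47 -0.341 -0.3047 -0.3229 0.5083
0.0971 10 -0.3289 -0.3156 -0.3223 0.5042
0.1031 12 -0.3271 -0.3053 -0.3162 0.5048
0.1091 22 -0.3319 -0.3049 -0.3184 0.5051
0.1151 25 -0.3303 -0.3158 -0.323 0.5034
0.1211 5 -0.3283 -0.3041 -0.3162 0.4991
0.1451 5 -0.3586 -0.3058 -0.3322 0.503
0.1511 11 -0.3603 -0.2873 -0.3238 0.5058
0.1571 9 -0.3685 -0.2799 -0.3242 0.5053
0.1691 10 -0.3726 -0.2755 -0.324 0.5062
0.1751 12 -0.3764 -0.2708 -0.3236 0.5079
0.1811 10 -0.3803 -0.2697 -0.325 0.5076
0.1871 11 -0.3553 -0.2724 -0.3138 0.504
0.1931 13 -0.3549 -0.2888 -0.3219 0.5106
0.1991 10 -0.3314 -0.2836 -0.3075 0.5072
0.2231 5 -0.3258 -0.297 -0.3114 0.5251
0.2291 8 -0.3438 -0.2872 -0.3155 0.5256
0.2351 11 -0.3335 -0.2867 -0.3101 0.5266
0.2411 16 -0.3465 -0.2889 -0.3177 0.5253
0.2471 12 -0.3465 -0.2874 -0.3169 0.5258
0.2531 10 -0.3469 -0.2885 -0.3177 0.5249
0.2591 9 -0.3449 -0.2897 -0.3173 0.5241
0.2651 19 -0.3547 -0.2871 -0.3209 0.5268
0.3071 8 -0.3498 -0.2919 -0.3208 0.5206
0.3131 6 -0.3484 -0.2921 -0.3203 0.5179
0.3191 6 -0.3425 -0.2919 -0.3172 0.5221
0.3251 10 -0.3453 -0.2921 -0.3187 0.5363
0.3311 5 -0.3444 -0.2911 -0.3177 0.5262
0.3551 7 -0.3557 -0.2745 -0.3151 0.5298
0.3611 5 -0.2976 -0.2794 -0.2885 0.5423
0.3911 6 -0.3841 -0.332 -0.3581 0.5365
0.3971 6 -0.3853 -0.2824 -0.3339 0.5395
0.4271 9 -0.3629 -0.2854 -0.3242 0.5208
0.4331 11 -0.3566 -0.2805 -0.3186 0.5276
```

View pics/c1b.png

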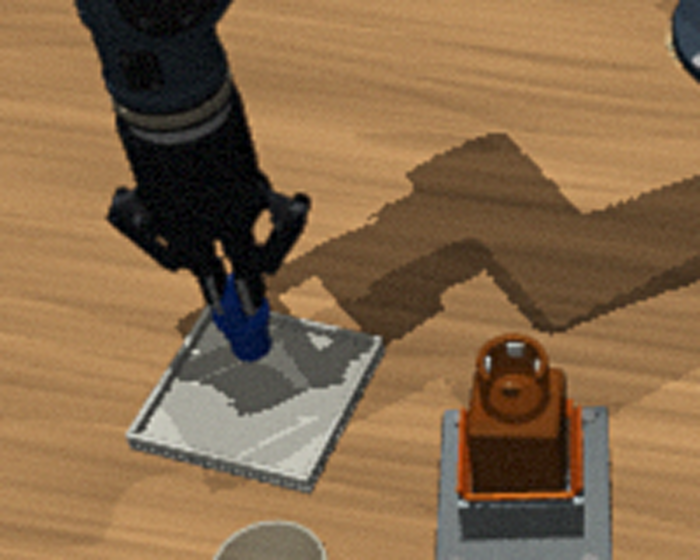

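Emit:
{"name": "jog_arm", "arguments": {
  "increments": [
    [[-0.3,-0.3,0],[0.001,-0.001,-0.01],0],
    [[-0.1,0,0],[0,0,-0.014],0],
    [[0,0,0],[0,0,-0.01],0],
    [[0,0,0],[0,0,-0.004],0],
    [[0,0,0],[0,0,-0.001],0]
  ]
}}

```text
time: 18.7
tool_pos: [0.4932, -0.3278, 0.1364]
orientation: [[0.991, 0.134, 0.007], [0.134, -0.991, -0.008], [0.006, 0.009, -1.0]]
contact_force: [-0.4, 0.0, -0.5]
width: 0.147
```

Emit:
{"name": "jog_arm", "arguments": {
  "increments": [
    [[0.2,0.2,0],[0,0,-0.004],0],
    [[0.1,0,0],[0,0,-0.004],0],
    [[0,0,0],[0,0,-0.003],0],
    [[0,0,0],[0,0,-0.001],0],
    [[0,0,0],[0,0,0],0]
  ]
}}

```text
time: 19.12
tool_pos: [0.4944, -0.3287, 0.1256]
orientation: [[0.991, 0.135, 0.006], [0.135, -0.991, -0.005], [0.006, 0.006, -1.0]]
contact_force: [0.0, 0.8, -0.3]
width: 0.144
```

Emit:
{"name": "jog_arm", "arguments": {
  "increments": [
    [[0.1,0.1,0],[0,0,-0.001],0],
    [[0,0,0],[0,0,-0.001],0],
    [[0,0,0],[0,0,-0.001],0],
    [[0,0,0],[0,0,-0.001],0],
    [[0,0,0],[0,0,0],0]
  ]
}}

```text
time: 19.53
tool_pos: [0.4945, -0.3289, 0.1218]
orientation: [[0.991, 0.134, 0.005], [0.134, -0.991, -0.003], [0.005, 0.004, -1.0]]
contact_force: [-0.3, 1.0, -0.5]
width: 0.143
```

Emit:
{"name": "jog_arm", "arguments": {
  "increments": [
    [[0,0,0],[0,0,-0.001],0],
    [[0,0,0],[0,0,-0.001],0],
    [[0,0,0],[0,0,-0.0005],0],
    [[0,0,0],[0,0,0],0],
    [[0,0,0],[0,0,0],0]
  ]
}}

```text
time: 19.95
tool_pos: [0.4948, -0.3291, 0.1211]
orientation: [[0.991, 0.135, 0.006], [0.135, -0.991, -0.004], [0.005, 0.005, -1.0]]
contact_force: [-0.1, -0.8, -0.7]
width: 0.148
```

Emit:
{"name": "jog_arm", "arguments": {
  "increments": [
    [[0,0,0],[0,0,-0.001],0],
    [[0,0,0],[0,0,-0.001],0],
    [[0,0,0],[0,0,-0.001],0],
    [[0,0,0],[0,0,-0.001],0],
    [[0,0,0],[0,0,-0.001],0]
  ]
}}

```text
time: 20.37
tool_pos: [0.495, -0.3292, 0.1208]
orientation: [[0.991, 0.135, 0.006], [0.135, -0.991, -0.005], [0.005, 0.006, -1.0]]
contact_force: [-1.9, 1.5, 7.3]
width: 0.146
```

```bash
python3 bt.py c2|grep -v -e joint -e top -e scene;python3 - <<'E'
import cv2
a=cv2.imread('pics/scene_c2.png')[90:220,150:310]
cv2.imwrite('pics/c2b.png',cv2.resize(a,None,fx=4.5,fy=4.5,interpolation=cv2.INTER_CUBIC))
E
```

```text
time 20.3667
tool_pos [0.495, -0.3292, 0.1208]
orientation [[0.9908, 0.1351, 0.0061], [0.1351, -0.9908, -0.005], [0.0054, 0.0057, -1.0]]
contact_force [-1.9132, 1.4533, 7.3204]
moment [0.2531, 0.3059, -0.0323]
width 0.1463
```

View pics/c2b.png

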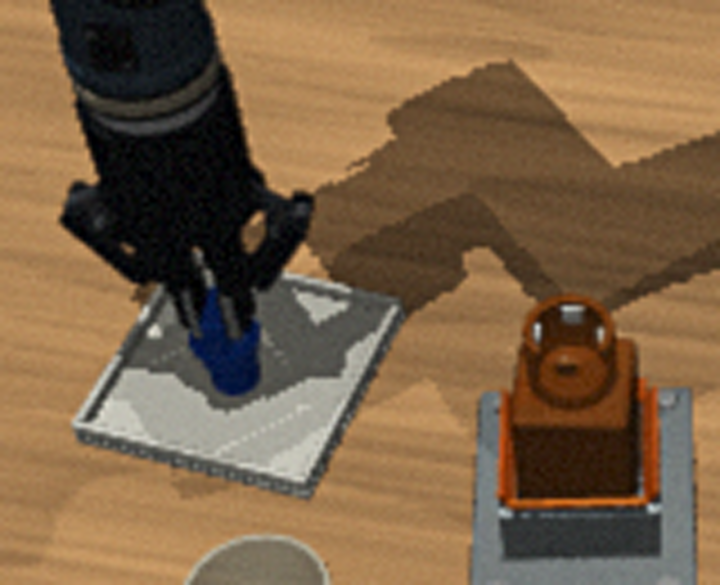

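The stopper is on the tray floor (7 N push). Releasing and rising.

Emit:
{"name": "jog_arm", "arguments": {
  "increments": [
    [[0,0,0],[0,0,0.0003],0.2],
    [[0,0,0],[0,0,0],0.3],
    [[0,0,0],[0,0,0],0.4],
    [[0,0,0],[0,0,0],0.5],
    [[0,0,0],[0,0,0],0.5]
  ],
  "grip_force": 20
}}

```text
time: 20.88
tool_pos: [0.4952, -0.3294, 0.1208]
orientation: [[0.991, 0.135, 0.007], [0.135, -0.991, -0.006], [0.006, 0.006, -1.0]]
contact_force: [0.1, -0.5, -0.3]
width: 0.499
```

Emit:
{"name": "jog_arm", "arguments": {
  "increments": [
    [[0,0,0],[0,0,0.005],0.6],
    [[0,0,0],[0,0,0.012],0.6],
    [[0,0,0],[0,0,0.02],0.6],
    [[0,0,0],[0,0,0.03],0.6],
    [[0,0,0],[0,0,0.03],0.6]
  ]
}}

```text
time: 21.3
tool_pos: [0.4917, -0.3263, 0.2156]
orientation: [[0.991, 0.135, -0.005], [0.135, -0.991, 0.007], [-0.005, -0.007, -1.0]]
contact_force: [-0.2, 0.5, 0.5]
width: 0.602
```

Emit:
{"name": "jog_arm", "arguments": {
  "increments": [
    [[0,0,0],[-0.02,-0.02,0.03],0.6],
    [[0,0,0],[-0.02,-0.025,0.02],0.6],
    [[0,0,0],[-0.02,-0.025,0.0],0.6],
    [[0,0,0],[-0.02,-0.025,0],0.6],
    [[0,0,0],[-0.01,-0.01,0],0.6]
  ]
}}

```text
time: 21.72
tool_pos: [0.4035, -0.4333, 0.2824]
orientation: [[0.989, 0.145, 0.008], [0.145, -0.989, -0.011], [0.007, 0.012, -1.0]]
contact_force: [0.3, 0.5, -0.4]
width: 0.598
```

```bash
python3 bt.py c3|grep -v -e joint;python3 tab.py c3 .493 -.328 .055 .08;python3 - <<'E'
import cv2
a=cv2.imread('pics/scene_c3.png')[60:260,150:390];b=cv2.imread('pics/top_c3.png')[130:330,300:500]
cv2.imwrite('pics/c3.png',cv2.resize(cv2.hconcat([a,b]),None,fx=1.8,fy=1.8,interpolation=cv2.INTER_CUBIC))
E
```

```text
time 21.7167
tool_pos [0.4035, -0.4333, 0.2824]
orientation [[0.9895, 0.1446, 0.0083], [0.1447, -0.9894, -0.0109], [0.0067, 0.012, -0.9999]]
contact_force [0.2656, 0.468, -0.4452]
moment [0.0113, -0.0299, -0.0194]
width 0.5982
scene 0.08 85 [ 560.7 -101.8] [(73.4, 134.2), (37.0, 44.2)]
scene 0.095 210 [ 544.1 -115.3] [(60.0, 97.7), (60.7, 7.7)]
scene 0.11 217 [ 545.2 -114.4] [(57.7, 100.7), (54.6, 10.7)]
scene 0.125 113 [ 545.7 -115.6] [(40.5, 142.1), (43.3, 52.1)]
scene 0.14 165 [ 543.9 -114.9] [(44.8, 172.5), (44.9, 82.5)]
top 0.095 146 [ 542.9 -116.6] [(59.9, 98.0), (58.8, 8.0)]
top 0.11 230 [ 542.2 -116.6] [(57.2, 98.2), (57.4, 8.2)]
top 0.14 102 [ 543.  -116.3] [(42.3, 179.7), (42.3, 89.7)]
scene 249 [0.0114 0.0441 0.0691]
scene 0.055 77 [ 496.7 -328.3] [(14.0, 98.8), (31.7, 8.8)] [0.0567 0.0694]
scene 0.025 120 [ 499.1 -326.3] [(36.8, 123.3), (34.0, 33.3)] [0.0293 0.0483]
top 169 [0.0375 0.0475 0.0708]
top 0.055 75 [ 495.3 -329.9] [(14.2, 98.9), (31.3, 8.9)] [0.0599 0.0707]
top 0.025 85 [ 495.3 -329.5] [(36.6, 134.8), (36.5, 44.8)] [0.04   0.0472]
```

View pics/c3.png

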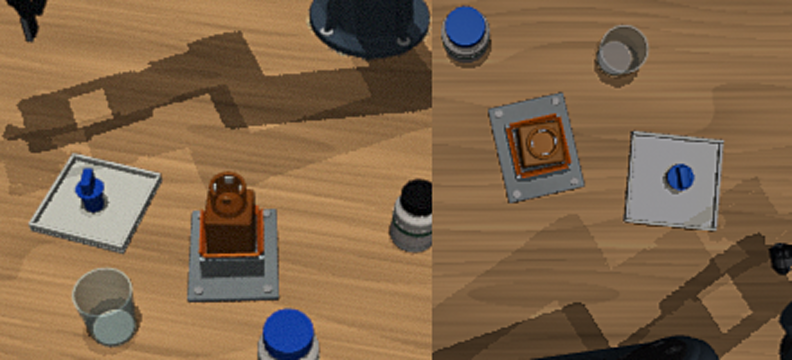

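Emit:
{"name": "jog_arm", "arguments": {
  "increments": [
    [[0,0,0],[0,0,0],0.6],
    [[0,0,0],[0,0,0],0.6],
    [[0,0,0],[0,0,0],0.6],
    [[0,0,0],[0,0,0],0.6],
    [[0,0,0],[0,0,0],0.6]
  ]
}}

```text
time: 22.23
tool_pos: [0.4051, -0.4284, 0.2824]
orientation: [[0.989, 0.145, 0.008], [0.145, -0.989, -0.005], [0.007, 0.007, -1.0]]
contact_force: [0.8, 0.1, -0.3]
width: 0.603
```

```bash
python3 -c "
from h import *
st();print(ticket.sign_off())"
```

```text
time 22.2333
joint_pos [-1.0042, 0.5024, 1.5518, 0.0043, 1.0786, 0.419]
joint_velocities [0.0173, 0.0003, 0.0056, 0.0016, 0.0008, 0.0038]
joint_efforts [-0.2105, -41.7834, -16.5007, 0.0028, -0.0319, -0.0002]
tool_pos [0.4051, -0.4284, 0.2824]
orientation [[0.9894, 0.1451, 0.008], [0.1451, -0.9894, -0.0054], [0.0071, 0.0065, -1.0]]
contact_force [0.7752, 0.058, -0.2842]
moment [0.0413, 0.0267, 0.0104]
width 0.6027
the job is handed in; nothing more can be done
None
```

I set the bottle down in the holder and let go, then freed the stopper with four to-and-fro twists of about 65° under a light pull. The stopper now stands upright in the white tray. I handed the job in at 22.2 s; the hand-in gives no verdict.

**Bottle:** It is within about 2 mm of the holder's centre. Its shoulder stayed at about 0.109 m throughout the twisting and the pull, so it was never lifted.

**Stopper:** It stands about 5 mm from the tray's centre, with its tab top at 0.067–0.07 m, as expected for upright on the floor of the tray.

**Arm:** It was clear of everything and at rest when I handed in.

**Checks that disagreed or were left out:**
- The two cameras differ by 1–2 mm, within the calibration error.
- On the way down, the bottle brushed the holder's flared mouth with about 3 N, and I corrected its position.
- A plane fit to the bottle's front face gave a yaw 1–3° higher than the other measurements. I did not act on it, and the bottle seated without trouble.
- I did not measure the jars and the beaker again at the end. In the last pictures, those in view look unmoved; the red jar was outside the part I viewed.

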